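# Weight the glued sketch pad and start the drying timer

### The job

The sketch pad has just been glued: gently stand the iron weight upright on the middle of it, and with a fingertip roll the timer's thumbwheel until it is set to five (the face with five dots on top). Only when both are done, push the timer's start lever all the way over to the back, and leave the other things on the table where they are.

Things in the scene. Friction and masses are not known exactly. Their poses are not given: they have to be found in the camera images.
- sketch_pad: small closed sketch pad with plain brown card covers and a grey spine, 105 x 148 x 16 mm, lying flat and loose on the table. Origin: centre of its underside; x across the 105 mm side (spine at -x), y along the 148 mm side, z up. Its top is 16 mm above the origin.
- press_weight: dark iron paper weight, about 0.5 kg, turned: a disc 66 mm in diameter and 30 mm high, a neck 18 mm in diameter, and on top a round grip knob 30 mm in diameter from 52 to 78 mm above the underside; 80 mm high in all. Loose, standing on the table. Origin: centre of its underside, z up.
- timer: grey timer box, 130 x 130 mm and 68 mm high, fixed to the table. Origin: centre of its underside; x points from its front (a small dial) to its back, y to its left, z up. The white thumbwheel stands out of the top on the left half, the start lever on the right half (42 mm to the right of the origin).
- wheel_axis (a point): centre of the thumbwheel, 65 mm above the table; its level axis runs along the timer's y. White drum, radius 48 mm, 36 mm wide, with 8 full-width finger ribs 4 mm thick that reach to radius 60; between them 8 faces, 45 degrees apart, with 1 to 8 black dots. The face at the top, between the two side cheeks (109 mm high) and midway between two ribs, is the number set. Axes: the timer's.
- wheel (a joint): thumbwheel angle, rad. It clicks to rest every pi/4: 0 is one dot at the top, pi/4 two, pi/2 three, ... 7 pi/4 eight; stops just past one and eight. Pulling the wheel's top towards the timer's front (-x) makes the number grow, pushing it to the back makes it fall. A few newtons at the rim turn it; let go between clicks it springs to the nearer one.
- start_lever (a joint): angle of the start lever in rad: 0 leans 0.5 rad to the front (off), 1.0 leans 0.5 rad to the back (started; stop). It stays where it is left; about 2 N move it.
- lever_tip (a point): top end of the start lever, 58 mm from its pivot; the pivot is 72 mm above the table, at x = 0, y = -42 mm of the timer. The lever is a steel rod of 8 mm diameter with a flat black grip 18 mm wide (along y) and 8 mm thick on its last 24 mm.
- eraser: blue and white eraser, 20 x 42 x 12 mm, near the front edge; leave it. Origin: centre of its underside.
- binder_clip: black binder clip, 22 x 32 x 37 mm, at the front right; leave it. Origin: centre of its underside.
- glue_jar: open glass glue jar, 94 mm wide, 129 mm high, at the back left; leave it. Origin: centre of its underside.
- mug: white mug, 78 mm wide (110 mm with its handle), 97 mm high, behind the work; leave it. Origin: centre of its underside.

How it is judged:
On the way, in this order (a step that is already met when the one before it is completed fails the run):
1. the weight stands released on the middle of the sketch pad and the wheel is set to five, with the start lever still in front (horizontal distance between press_weight and sketch_pad below 0.025 m and angle between press_weight's own z axis and vertical below 0.1 rad and contact force between press_weight and sketch_pad above 1 N and contact force between press_weight and the fingers below 0.1 N and value of joint wheel between 2.99 and 3.29 rad and value of joint start_lever below 0.3 rad), for 0.2 s.
2. the start lever is over at the back (value of joint start_lever above 0.85 rad), for 0.2 s.
At the end, for the whole second after the job is handed in: The weight stands still and upright (within 0.1 rad) on the sketch pad, its axis within 25 mm of the sketch pad's centre; the wheel rests at five dots (within 0.15 rad of pi); the start lever is at the back (over 0.85 rad) (horizontal distance between press_weight and sketch_pad below 0.025 m and angle between press_weight's own z axis and vertical below 0.1 rad and contact force between press_weight and sketch_pad above 1 N and linear speed of press_weight below 0.01 m/s and value of joint wheel between 2.99 and 3.29 rad and value of joint start_lever above 0.85 rad); the robot touches nothing.
It fails at once if the weight is dropped or rammed onto the sketch pad (over 70 N) (contact force between press_weight and sketch_pad above 70 N).
It fails at once if the sketch pad is shoved more than 30 mm (distance of sketch_pad from where it was at the start of the episode above 0.03 m).
It fails at once if another thing on the table is moved more than 30 mm (distance of any of eraser, binder_clip, mug, glue_jar from where it was at the start of the episode above 0.03 m).
It also fails if it takes over 67 s, if anything falls off the work surface, if the arm or the gripper's body presses on something with over 40 N, if the wrist force passes 120 N, or if a joint passes its speed limit or range.

### The arm

A 7-joint arm with a two-finger parallel gripper is mounted at the origin on a cart in front of the work surface, level with it; the furniture and walls round the work are solid. World frame = base frame: x ahead of the robot, y to its left, z up, the work surface at z = 0. Lengths are in m, angles in rad, forces in N, time in s.
With the tool pointing down it reaches from about 0.35 to 0.775 m from the base axis. Payload 3.1 kg.
Tool frame: the origin (TCP) lies midway between the tips of the shut fingers; the grasp point (between the pads) lies 19 mm behind it (grip_point_offset is the distance from the TCP to the grasp point, in m); z points along the fingers, y is the direction in which the jaws open and shut (so a half turn about z gives the same grasp; the last joint's range is limited). The gripper opens to 85 mm and grips with 20 to 120 N. Pads are 22 mm wide; open, the fingers measure 114 mm over their backs; the gripper's body (76 mm by 85 mm) begins 54 mm behind the grasp point. The pads swing forward as they close: fully open they stand 13 mm farther back than shut.
Start: joints at [-1.27, 0.311, 0.014, 1.512, -0.004, 1.319, -0.027], TCP at [0.185, 0.518, 0.231] pointing down, gripper open.
Joint ranges: [-2.7, 2.7], [-0.3, 1.91], [-1.27, 1.3], [0.12, 2.57], [-1.44, 4.58], [0.2, 2.03], [-3.05, 3.05]. Speed limits (rad/s): [2.79, 2.79, 3.14, 3.14, 3.14, 3.14, 3.14].

### API

Orientations are given as a 3x3 rotation matrix whose columns are the frame's x, y, z axes.
In Python, from plant import * gives the robot as it stands. Calls block until the motion is done:
- move_to(position, orientation): joint-space move of the TCP to a pose.
- servo_line(position, attitude=None, rate=0.15): straight line of the TCP; attitude=None keeps the orientation; rate is the mean speed in m/s.
- goto_joints(angles): joint-space move.
- open_gripper() and close(): open the fingers fully, or close them until they stop; the grip force is fixed at half the most.
- sleep(seconds).
- solve_ik(position, orientation): joint angles nearest the present ones, or None.
- get_obs(): the state.
- snapshot(name): name is "scene" or "top" or "wrist"; returns the picture (400x640x3 uint8, red, green, blue); there is no depth.
- camera_params(name): a dict with "fx", "fy", "cx", "cy" (pixels), "extrinsics" (4x4, takes a point from world to camera coordinates); the wrist camera has in their place "T_tool_cam" (4x4, takes a point from camera to tool coordinates, whose origin is the TCP and whose axes are the flange's). Camera axes: x right, y down, z forward; pixel columns grow to the right and rows downward; lengths in m; the calibration is good to about 2 mm. The wrist camera is an equidistant fisheye: a pixel r from the principal point sees the ray r / f radians off the axis. A picture is of the moment at which its call begins: read the wrist's pose just before it. camera_params takes no time and is no camera call.
A pose or a line that the arm cannot do raises IKError and nothing moves.
- sign_off(): hands the job in, once; it reports no verdict.
The state is a dict: "time": time; "qpos": joint angles; "joint_velocities": joint speeds; "tau": joint torques, N m; "ee_pos": TCP position; "ee_rot": TCP orientation; "force": force on the tool from outside, world axes, zero at the start; "ft_torque": the same for the moment, N m; "grip_width": finger opening in m.
Only numpy, scipy, OpenCV 4.12 (cv2) and the standard library are available. Lean on these libraries where they do the work, as an engineer would, in place of code of your own. Each camera call takes 0.05 s, during which the arm holds its last target.

## Working session

There is one attempt and no reset: what is moved stays moved. The work goes in short steps, each a Python script; the robot and the scene stay as the last script left them, time stands still between calls to the robot, and variables do not carry over. Pictures are saved under pics/ and viewed, and the job is handed in when it is done.

```bash
ls; mkdir -p pics; python3 - <<'E'
from plant import *
import cv2
o=get_obs(); print(o['time'],o['ee_pos'],o['ee_rot'],o['grip_width'])
for n in ["scene","top","wrist"]:
    cv2.imwrite(f"pics/{n}0.png",snapshot(n)[:,:,::-1])
    print(n,camera_params(n))
E
```

```text
pics
0.0 [0.18461125 0.51730021 0.23020755] [[-9.41826115e-01  3.36099735e-01 -7.32964468e-04]
 [ 3.36100525e-01  9.41823332e-01 -2.29098060e-03]
 [-7.96749338e-05 -2.40405510e-03 -9.99997107e-01]] 0.0853073299800369
scene {'fx': 387.01476463049397, 'fy': 387.01476463049397, 'cx': 323.5450512565591, 'cy': 197.4491792679152, 'extrinsics': array([[-0.50254972, -0.86440965,  0.01548367,  0.21748745],
       [-0.52210365,  0.28916786, -0.80236509,  0.38793177],
       [ 0.68909474, -0.41131243, -0.59663266,  0.48121001],
       [ 0.        ,  0.        ,  0.        ,  1.        ]])}
top {'fx': 441.8125619791892, 'fy': 441.8125619791892, 'cx': 319.1223993945235, 'cy': 203.79025996799032, 'extrinsics': array([[ 0.01581721, -0.99987155, -0.00258989, -0.0632488 ],
       [-0.99912412, -0.01570492, -0.03878599,  0.57679516],
       [ 0.03874034,  0.00320111, -0.99924418,  1.2734194 ],
       [ 0.        ,  0.        ,  0.        ,  1.        ]])}
wrist {'fx': 309.70691628693146, 'fy': 309.70691628693146, 'cx': 320.2514027524234, 'cy': 201.22361262478336, 'T_tool_cam': array([[-4.62664839e-04, -9.46572819e-01, -3.22489820e-01,
         8.38305994e-02],
       [ 9.99999860e-01, -5.21376954e-04,  9.56820235e-05,
         3.37938721e-04],
       [-2.58708763e-04, -3.22489730e-01,  9.46572927e-01,
        -1.42822688e-01],
       [ 0.00000000e+00,  0.00000000e+00,  0.00000000e+00,
         1.00000000e+00]])}
```

View pics/scene0.png

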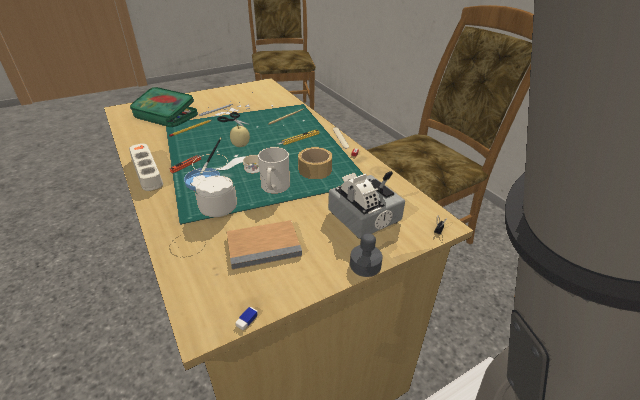

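View pics/top0.png

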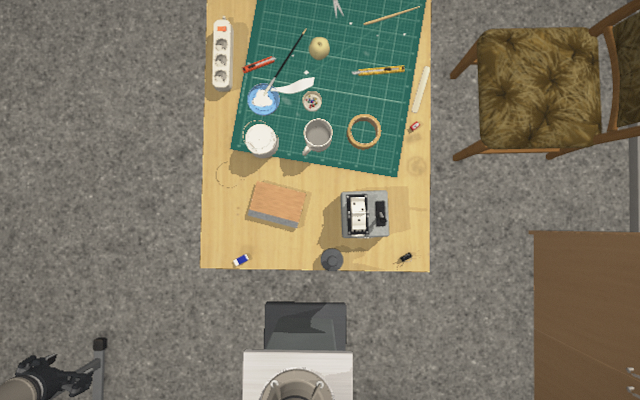

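View pics/wrist0.png

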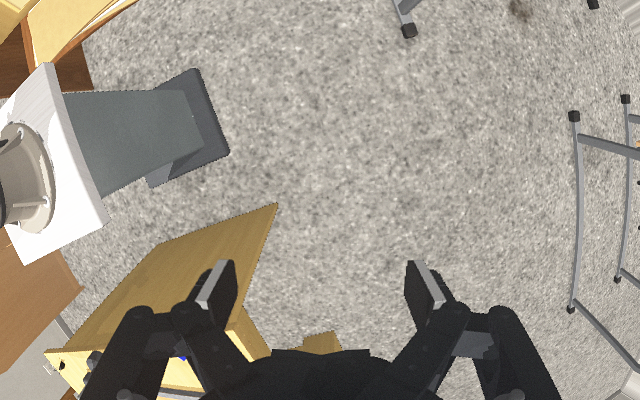

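The top view shows the pad at (277,205), spine towards the robot, the weight at (332,260) and the timer at (365,213). I'll zoom in.

```bash
python3 - <<'E'
import cv2
t=cv2.imread('pics/top0.png'); s=cv2.imread('pics/scene0.png')
cv2.imwrite('pics/top0z.png',cv2.resize(t[165:285,220:420],None,fx=4,fy=4,interpolation=cv2.INTER_CUBIC))
cv2.imwrite('pics/scene0z.png',cv2.resize(s[160:280,310:450],None,fx=5,fy=5,interpolation=cv2.INTER_CUBIC))
E
```

```text
(no output)
```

View pics/top0z.png

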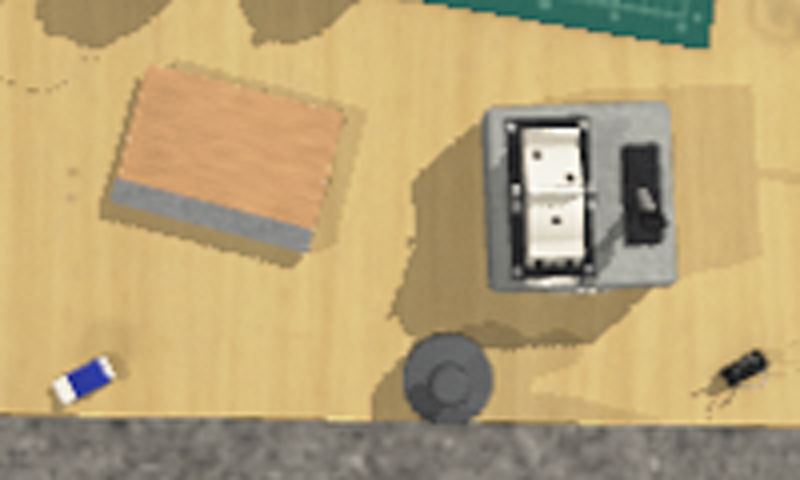

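View pics/scene0z.png

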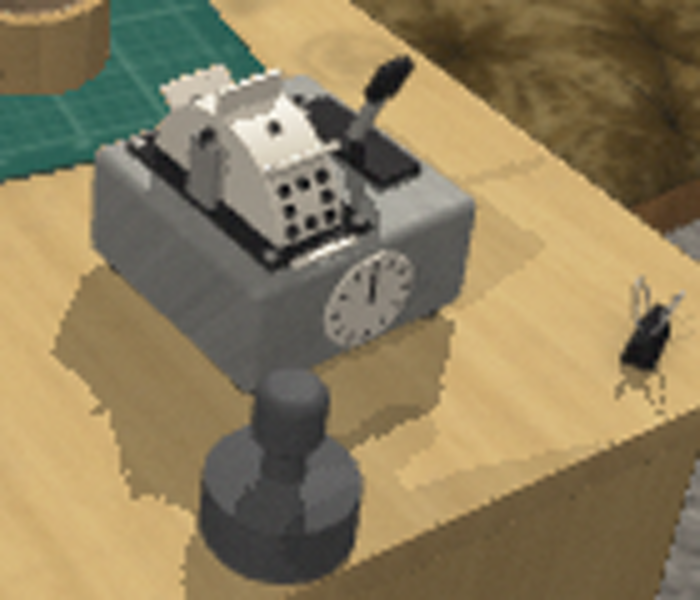

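The zooms show the wheel's one-dot face towards the front and the two-dot face towards the back. The lever leans to the front. I'll compute rough positions by casting rays from the top camera.

```bash
cat > h.py <<'E'
import numpy as np, cv2
from plant import *
def ray(cam,u,v):
    p=camera_params(cam);E=p['extrinsics'];R=E[:3,:3];c=-R.T@E[:3,3]
    d=R.T@np.array([(u-p['cx'])/p['fx'],(v-p['cy'])/p['fy'],1]);return c,d
def onz(cam,u,v,z):
    c,d=ray(cam,u,v);return c+d*(z-c[2])/d[2]
def wproj(P,pos,rot):
    p=camera_params('wrist');T=np.eye(4);T[:3,:3]=rot;T[:3,3]=pos
    T=T@p['T_tool_cam'];q=T[:3,:3].T@(np.array(P)-T[:3,3])
    th=np.arctan2(np.hypot(q[0],q[1]),q[2]);a=np.arctan2(q[1],q[0]);r=p['fx']*th
    return p['cx']+r*np.cos(a),p['cy']+r*np.sin(a)
def wz(u,v,z,pos,rot):
    p=camera_params('wrist');T=np.eye(4);T[:3,:3]=rot;T[:3,3]=pos
    T=T@p['T_tool_cam'];x,y=u-p['cx'],v-p['cy'];r=np.hypot(x,y);th=r/p['fx']
    d=T[:3,:3]@np.array([np.sin(th)*x/r,np.sin(th)*y/r,np.cos(th)]);c=T[:3,3]
    return c+d*(z-c[2])/d[2]
def down(yaw): # tool x axis at yaw, z down
    c,s=np.cos(yaw),np.sin(yaw);return np.array([[c,s,0],[s,-c,0],[0,0,-1.]])
E
python3 - <<'E'
from h import *
np.set_printoptions(precision=4,suppress=True)
print('cam',ray('top',320,200)[0],ray('scene',320,200)[0])
z=lambda u,v,h:onz('top',220+(u+.5)/4-.5,165+(v+.5)/4-.5,h)
for n,pts,h in [('pad top',[(150,65),(345,110),(308,232),(117,180)],.016),('padspine low',[(308,250),(110,200)],.016),('timer',[(486,104),(668,102),(676,286),(490,290)],.068),
 ('knob',[(452,382)],.08),('disc',[(448,378)],.03),('wheel slot',[(512,120),(590,120),(590,278),(512,278)],.068),('lever',[(647,200),(660,215)],.12),('mug',[(0,0)],0),('eraser',[(85,380)],.012),('clip',[(740,370)],.03)]:
    for p in pts: print(n,z(*p,h))
s=lambda u,v,h:onz('scene',310+(u+.5)/5-.5,160+(v+.5)/5-.5,h)
print('knob top scene',s(295,385,.08), 'lever tip',s(400,70,.123),'1dot',s(275,128,.105))
print('mug',onz('top',318,132,.097),'jar',onz('top',260,140,.129))
E
```

```text
cam [ 0.528  -0.0583  1.2947] [-0.0198  0.2737  0.595 ]
pad top [0.6413 0.1269 0.016 ]
pad top [ 0.6108 -0.0152  0.016 ]
pad top [0.522 0.01  0.016]
pad top [0.5574 0.149  0.016 ]
padspine low [0.509  0.0098 0.016 ]
padspine low [0.5429 0.1537 0.016 ]
timer [ 0.6131 -0.1149  0.068 ]
timer [ 0.6165 -0.2414  0.068 ]
timer [ 0.4889 -0.2482  0.068 ]
timer [ 0.4841 -0.1195  0.068 ]
knob [ 0.4213 -0.0938  0.08  ]
disc [ 0.4197 -0.0923  0.03  ]
wheel slot [ 0.6023 -0.1332  0.068 ]
wheel slot [ 0.6031 -0.1874  0.068 ]
wheel slot [ 0.4935 -0.1886  0.068 ]
wheel slot [ 0.4927 -0.1346  0.068 ]
lever [ 0.5473 -0.2204  0.12  ]
lever [ 0.5375 -0.2291  0.12  ]
mug [0.6889 0.2406 0.    ]
eraser [0.4125 0.1696 0.012 ]
clip [ 0.4287 -0.3003  0.03  ]
knob top scene [ 0.4204 -0.094   0.08  ] lever tip [ 0.5311 -0.2261  0.123 ] 1dot [ 0.5414 -0.1668  0.105 ]
mug [ 0.7705 -0.0483  0.097 ] jar [0.7402 0.1052 0.129 ]
```

```bash
python3 - <<'E'
from h import *
np.set_printoptions(precision=3,suppress=True)
for nm,p in [('w',[.42,-.094,.22]),('w',[.42,-.094,.05]),('pad',[.576,.069,.07]),('wheel',[.56,-.161,.116]),('wheel',[.60,-.161,.116]),('lev',[.5,-.223,.1])]:
  for y in [0,np.pi/2,np.pi,-np.pi/2]:
    print(nm,y,solve_ik(p,down(y)))
E
```

```text
w 0 [-0.753  0.089  1.011  1.856 -0.08   1.239 -1.289]
w 1.5707963267948966 [-0.533  0.074  0.765  1.852 -0.054  1.237  0.248]
w 3.141592653589793 [-0.658  0.081  0.902  1.854 -0.067  1.238  1.836]
w -1.5707963267948966 [-0.847  0.103  1.122  1.858 -0.098  1.24  -2.837]
w 0 [-0.635  0.423  1.016  2.088 -0.471  0.878 -0.918]
w 1.5707963267948966 [-0.626  0.418  1.003  2.088 -0.462  0.875  0.644]
w 3.141592653589793 [-0.504  0.359  0.831  2.084 -0.355  0.842  2.107]
w -1.5707963267948966 [-0.707  0.481  1.132  2.089 -0.557  0.915 -2.401]
pad 0 [-0.613  0.581  0.67   1.661 -0.406  1.042 -1.386]
pad 1.5707963267948966 [-0.611  0.58   0.666  1.661 -0.403  1.041  0.183]
pad 3.141592653589793 [-0.429  0.528  0.394  1.654 -0.231  1.006  1.612]
pad -1.5707963267948966 [ 0.533  0.777 -1.08   1.615  0.725  1.201  2.438]
wheel 0 [-0.427  0.666  1.052  1.613 -0.607  1.225 -0.824]
wheel 1.5707963267948966 [-0.44   0.68   1.08   1.613 -0.628  1.235  0.763]
wheel 3.141592653589793 [-0.332  0.587  0.867  1.61  -0.477  1.169  2.214]
wheel -1.5707963267948966 [-0.459  0.704  1.125  1.614 -0.662  1.254 -2.352]
wheel 0 [-0.369  0.722  1.     1.495 -0.622  1.267 -0.866]
wheel 1.5707963267948966 [-0.363  0.715  0.986  1.495 -0.611  1.262  0.697]
wheel 3.141592653589793 [-0.299  0.663  0.854  1.492 -0.516  1.223  2.199]
wheel -1.5707963267948966 [-0.42   0.783  1.123  1.497 -0.717  1.316 -2.37 ]
lev 0 [-0.257  0.552  0.914  1.73  -0.484  1.103 -0.761]
lev 1.5707963267948966 [-0.272  0.562  0.939  1.73  -0.501  1.11   0.824]
lev 3.141592653589793 [-0.211  0.524  0.837  1.728 -0.434  1.085  2.338]
lev -1.5707963267948966 [-0.368  0.653  1.126  1.733 -0.637  1.174 -2.201]
```

```bash
python3 - <<'E'
from h import *
np.set_printoptions(precision=4,suppress=True)
move_to([.42,-.094,.22],down(np.pi))
o=get_obs();print(o['time'],o['ee_pos'],o['ee_rot'],o['force'])
im=snapshot('wrist');cv2.imwrite('pics/w1.png',im[:,:,::-1])
P,R=o['ee_pos'],o['ee_rot']
for n,q in [('knob',[.4205,-.094,.08]),('wheel top',[.548,-.161,.113]),('levertip',[.524,-.224,.123]),('pad',[.576,.069,.016])]: print(n,wproj(q,P,R))
E
```

```text
2.4833 [ 0.4204 -0.093   0.22  ] [[-1.     -0.0018  0.    ]
 [-0.0018  1.      0.0001]
 [-0.      0.0001 -1.    ]] [0.3642 0.0669 0.2414]
knob (np.float64(318.59167020449314), np.float64(188.72512287470423))
wheel top (np.float64(254.60966476418741), np.float64(315.20551558735417))
levertip (np.float64(191.41289001589345), np.float64(298.8532137842982))
pad (np.float64(434.72958327622734), np.float64(282.7764682933655))
```

View pics/w1.png

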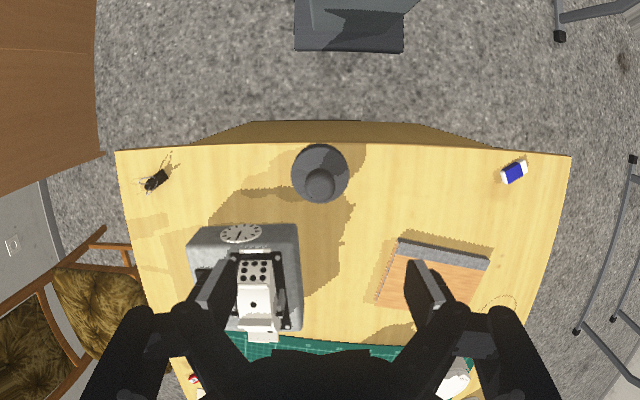

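```bash
python3 - <<'E'
from h import *
np.set_printoptions(precision=4,suppress=True)
t=cv2.imread('pics/w1.png')
cv2.imwrite('pics/w1z.png',cv2.resize(t[210:350,180:320],None,fx=4,fy=4,interpolation=cv2.INTER_CUBIC))
P,R=np.array([.4204,-.093,.22]),down(np.pi)
print(wz(320,184,.08,P,R))
# predicted image position of wheel radial features at several angles (from top, + to back)
for a in np.arange(-67.5,68,22.5):
  for r in (.048,.060):
    q=np.array([.548+r*np.sin(np.radians(a)),-.161,.065+r*np.cos(np.radians(a))])
    print(a,r,(np.array(wproj(q,P,R))-[180,210])*4)
for n,u,v,z in [('fl',299,224,.068),('fr',190,234,.068)]: print(n,wz(u,v,z,P,R))
E
```

```text
[ 0.4159 -0.0926  0.08  ]
-67.5 0.048 [301.9539 221.4455]
-67.5 0.06 [294.7458 193.5751]
-45.0 0.048 [294.9029 286.2137]
-45.0 0.06 [285.18   276.6534]
-22.5 0.048 [293.9204 357.9826]
-22.5 0.06 [283.8721 369.6791]
0.0 0.048 [299.2659 421.087 ]
0.0 0.06 [291.2103 450.4136]
22.5 0.048 [309.234  463.3124]
22.5 0.06 [304.4953 502.4173]
45.0 0.048 [321.2274 479.4178]
45.0 0.06 [319.9302 520.16  ]
67.5 0.048 [332.9198 470.3661]
67.5 0.06 [334.4764 506.567 ]
fl [ 0.4621 -0.1144  0.068 ]
fr [ 0.4758 -0.2379  0.068 ]
```

View pics/w1z.png

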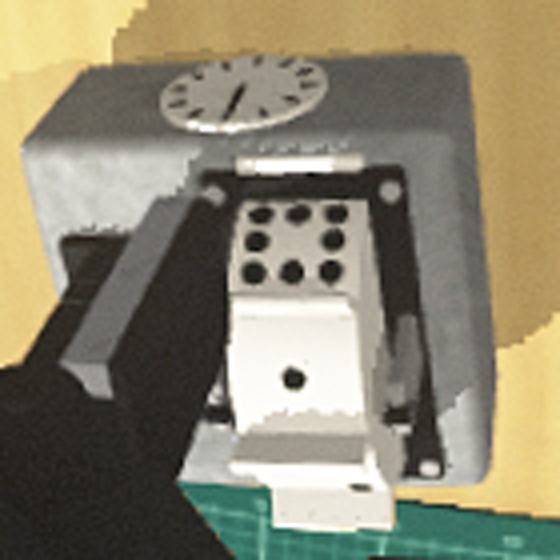

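```bash
python3 - <<'E'
from h import *
np.set_printoptions(precision=4,suppress=True)
R=down(np.pi)
servo_line([.419,-.0932,.048],R,rate=.12)
o=get_obs();print(o['time'],o['ee_pos'],o['force'])
close()
o=get_obs();print(o['time'],o['ee_pos'],o['force'],o['grip_width'])
servo_line([.419,-.0932,.15],R,rate=.12)
o=get_obs();print(o['time'],o['ee_pos'],o['force'],o['grip_width'])
cv2.imwrite('pics/w2.png',snapshot('wrist')[:,:,::-1]);cv2.imwrite('pics/s2.png',snapshot('scene')[:,:,::-1])
E
```

```text
4.1167 [ 0.4197 -0.0933  0.0486] [-0.2053 -0.8319 -0.0136]
4.6833 [ 0.4192 -0.0936  0.0483] [-0.9352 -1.1813  3.6358] 0.027933142102276383
5.6833 [ 0.4179 -0.0928  0.1491] [ 0.2398 -0.0385 -5.6068] 0.027901618858784616
```

View pics/w2.png

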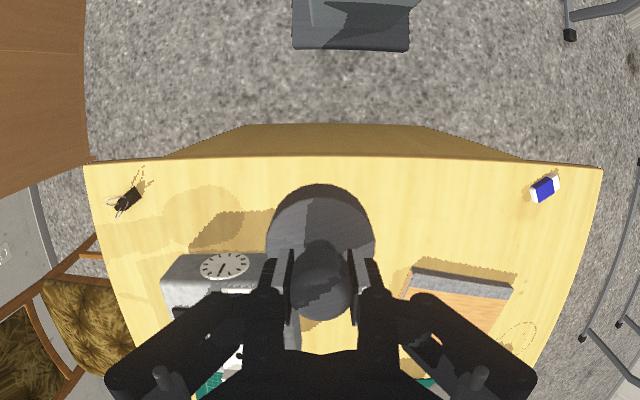

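View pics/s2.png

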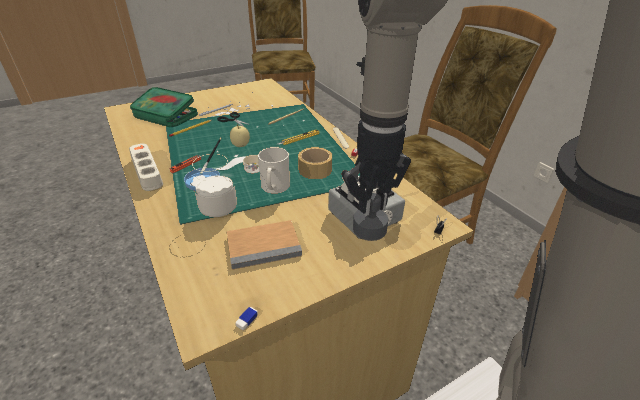

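The weight is held upright (base centre about (321,238), knob (321,290)). I'll cross-check the pad in the scene view, then carry the weight over.

```bash
python3 - <<'E'
from h import *
np.set_printoptions(precision=4,suppress=True)
s=cv2.imread('pics/s2.png');hsv=cv2.cvtColor(s,cv2.COLOR_BGR2HSV)
print(hsv[245,265],hsv[280,300],hsv[258,265])
m=((hsv[...,0]<=13)&(hsv[...,1]>80)).astype(np.uint8);m[:215]=0;m[275:]=0;m[:,:215]=0;m[:,310:]=0
c=max(cv2.findContours(m,0,2)[0],key=cv2.contourArea);q=cv2.boxPoints(cv2.minAreaRect(c));
a=cv2.approxPolyDP(c,4,True)[:,0];print(cv2.contourArea(c),a)
for p in a: print(onz('scene',*p,.016))
R=down(np.pi)
servo_line([.576,.069,.15],R,rate=.15)
o=get_obs();print(o['time'],o['ee_pos'],o['force'])
cv2.imwrite('pics/t3.png',cv2.resize(snapshot('top')[140:290,200:440],None,fx=3,fy=3)[:,:,::-1]);cv2.imwrite('pics/w3.png',snapshot('wrist')[:,:,::-1])
E
```

```text
[ 14 121 206] [ 19 107 214] [11 36 79]Traceback (most recent call last):
  File "<stdin>", line 6, in <module>
ValueError: max() iterable argument is empty
```

```bash
python3 - <<'E'
from h import *
np.set_printoptions(precision=4,suppress=True)
s=cv2.imread('pics/s2.png');hsv=cv2.cvtColor(s,cv2.COLOR_BGR2HSV)
m=((hsv[...,0]<=16)&(hsv[...,1]>100)&(hsv[...,2]>150)).astype(np.uint8);m[:215]=0;m[275:]=0;m[:,:215]=0;m[:,310:]=0
m=cv2.morphologyEx(m,cv2.MORPH_OPEN,np.ones((3,3)))
c=max(cv2.findContours(m,0,2)[0],key=cv2.contourArea)
a=cv2.approxPolyDP(c,5,True)[:,0];print(cv2.contourArea(c))
for p in a: print(p,onz('scene',*[float(x) for x in p],.016))
R=down(np.pi)
servo_line([.576,.069,.15],R,rate=.15)
o=get_obs();print(o['time'],o['ee_pos'],o['force'])
cv2.imwrite('pics/t3.png',cv2.resize(snapshot('top')[140:290,200:440],None,fx=3,fy=3)[:,:,::-1]);cv2.imwrite('pics/w3.png',snapshot('wrist')[:,:,::-1])
E
```

```text
1673.5
[291 222] [ 0.6033 -0.0121  0.016 ]
[227 231] [0.6449 0.1263 0.016 ]
[230 256] [0.5671 0.1465 0.016 ]
[298 244] [0.5303 0.0073 0.016 ]
7.4417 [0.5755 0.0679 0.15  ] [-0.5306 -0.7293 -5.4566]
```

View pics/w3.png

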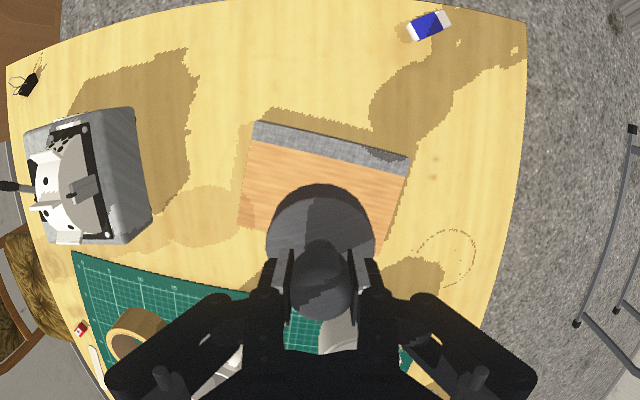

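View pics/t3.png

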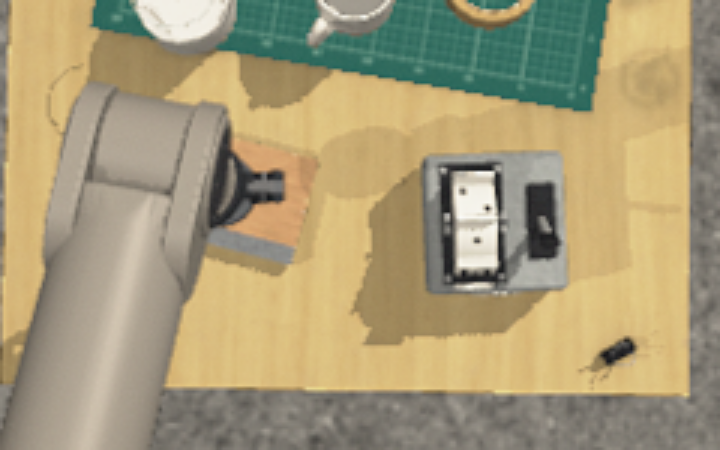

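The pad agrees across both views (centre about (0.576, 0.069)). Next I'll lower the weight gently.

```bash
python3 - <<'E'
from h import *
np.set_printoptions(precision=4,suppress=True)
R=down(np.pi)
servo_line([.577,.070,.072],R,rate=.12)
o=get_obs();print(o['time'],o['ee_pos'],o['force'])
z=.0695
while z>.0595:
    servo_line([.577,.070,z],R,rate=.02);o=get_obs();print(round(o['time'],2),o['ee_pos'],o['force'])
    if o['force'][2]>-2.5: break
    z-=.0015
open_gripper();o=get_obs();print(o['time'],o['force'],o['grip_width'])
servo_line([.577,.070,.20],R,rate=.15)
o=get_obs();print(o['time'],o['ee_pos'],o['force'])
cv2.imwrite('pics/w4.png',snapshot('wrist')[:,:,::-1])
E
```

```text
8.3417 [0.5779 0.0698 0.0728] [ 0.8741  0.3682 -6.0822]
8.62 [0.5773 0.0701 0.07  ] [-0.0011 -0.058  -6.7403]
8.87 [0.5769 0.07   0.0679] [-0.0137  0.0197 -5.8033]
9.12 [0.5768 0.07   0.0663] [-0.0585  0.2327 -6.0354]
9.37 [0.5769 0.07   0.0648] [ 0.4546 -0.2254 -5.5477]
9.62 [0.5773 0.0699 0.0645] [-2.9963 -0.0122  1.763 ]
10.2167 [0.4098 0.1674 0.0705] 0.08532822577092891
11.275 [0.5762 0.0701 0.199 ] [-0.9013 -1.0807  0.0188]
```

View pics/w4.png

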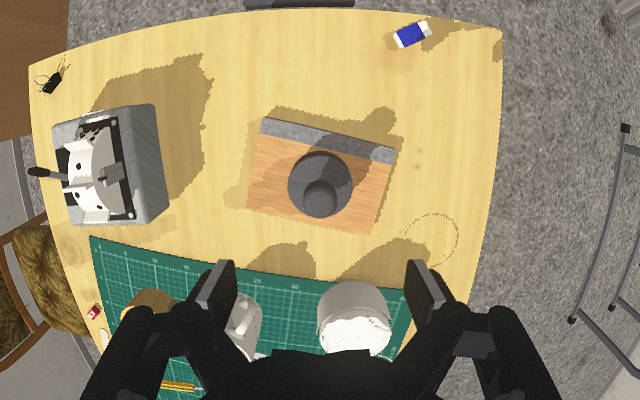

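The weight stands upright with its disc near (320,184), in the middle of the pad. I'll quantify that, close the gripper, and view the wheel from above.

```bash
python3 - <<'E'
from h import *
np.set_printoptions(precision=4,suppress=True)
R=down(np.pi);P=np.array([.5765,.070,.1995])
q=[wz(u,v,.016,P,R) for u,v in [(265,117),(397,150),(370,235),(249,206)]];print(np.array(q),np.mean(q,0),'disc',wz(320,182,.046,P,R),wz(319,197,.096,P,R))
close()
move_to([.560,-.165,.27],down(np.pi+.035))
o=get_obs();print(o['time'],o['ee_pos'],o['force'],o['grip_width'])
cv2.imwrite('pics/w5.png',snapshot('wrist')[:,:,::-1])
P,R=o['ee_pos'],o['ee_rot']
for a in np.arange(-67.5,68,22.5):
  for r in (.048,.060):
    print(a,r,np.array(wproj([.549+r*np.sin(np.radians(a)),-.161,.065+r*np.cos(np.radians(a))],P,R)))
E
```

```text
[[ 0.5103  0.0125  0.016 ]
 [ 0.5454  0.1539  0.016 ]
 [ 0.6459  0.1289  0.016 ]
 [ 0.6097 -0.0106  0.016 ]] [0.5778 0.0712 0.016 ] disc [0.5737 0.0704 0.046 ] [0.573  0.0695 0.096 ]
13.0583 [ 0.5607 -0.1624  0.2692] [ 0.1075  1.1979 -0.4926] 0.00024028171378019225
-67.5 0.048 [322.4893 125.6147]
-67.5 0.06 [322.9495 115.4464]
-45.0 0.048 [322.2439 137.0704]
-45.0 0.06 [322.6607 129.5891]
-22.5 0.048 [321.7276 153.903 ]
-22.5 0.06 [322.0037 151.1954]
0.0 0.048 [321.0366 172.7528]
0.0 0.06 [321.1051 175.6901]
22.5 0.048 [320.3259 189.4182]
22.5 0.06 [320.1871 197.0599]
45.0 0.048 [319.7438 200.6052]
45.0 0.06 [319.4557 210.8387]
67.5 0.048 [319.3805 204.9244]
67.5 0.06 [319.0199 215.5773]
```

View pics/w5.png

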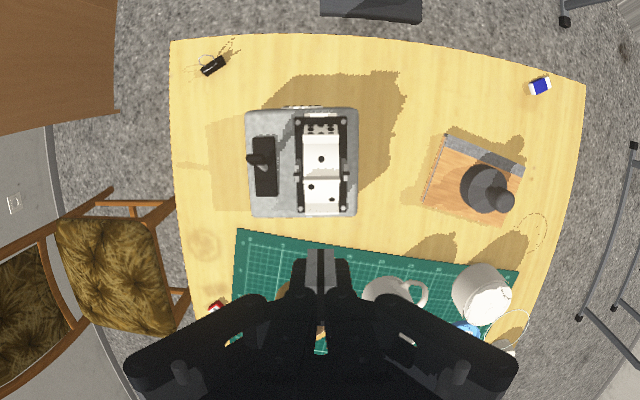

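The one-dot face is at row 158, about 17° to the front, and the rib near row 177 is close to the top, so the wheel looks like it is between 1 and 2. The weight is within about 4 mm of the pad's middle. I'll do one pull stroke behind the top rib and look again.

```bash
cat >> h.py <<'E'
YAW=.035; W=np.array([.549,-.161])
ex=np.array([np.cos(YAW),np.sin(YAW)]); RT=down(np.pi+YAW)
def wp(dx,z): return [*(W+dx*ex),z]
def rep(s):
    o=get_obs();print(s,round(o['time'],2),np.round(o['ee_pos'],4),np.round(o['force'],2));return o
E
python3 - <<'E'
from h import *
move_to(wp(.030,.145),RT)
servo_line(wp(.030,.116),RT,rate=.08);rep('down')
servo_line(wp(.008,.116),RT,rate=.08);rep('p1')
servo_line(wp(-.013,.116),RT,rate=.08);rep('p2')
servo_line(wp(-.010,.150),RT,rate=.15);o=rep('up')
im=snapshot('scene');cv2.imwrite('pics/s6.png',cv2.resize(im[140:260,290:450],None,fx=4,fy=4)[:,:,::-1])
cv2.imwrite('pics/w6.png',cv2.resize(snapshot('wrist')[0:260,200:460],None,fx=2,fy=2)[:,:,::-1])
E
```

```text
down 14.19 [ 0.5787 -0.16    0.1157] [ 0.39 -0.71  0.11]
p1 14.62 [ 0.5573 -0.1608  0.1165] [ 0.44 -0.61  0.84]
p2 15.03 [ 0.5365 -0.1615  0.1164] [0.44 0.35 2.16]
up 15.4 [ 0.5396 -0.1615  0.1502] [-0.49  0.15 -0.92]
```

View pics/s6.png

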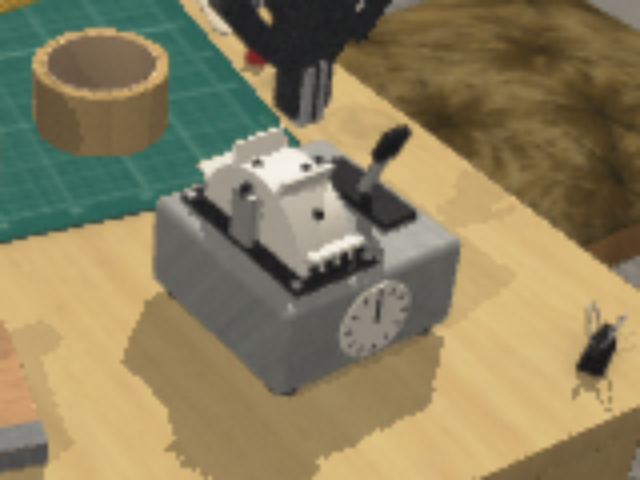

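View pics/w6.png

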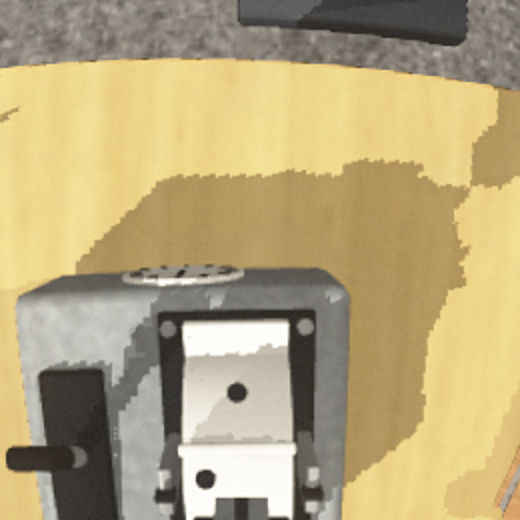

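The first stroke set two: in the scene view two dots are on top and the one-dot face is at 45° to the front. Next is one full-pitch stroke, then a check.

```bash
cat >> h.py <<'E'
def stroke():
    servo_line(wp(.040,.150),RT,rate=.2)
    servo_line(wp(.040,.116),RT,rate=.1);rep('down')
    servo_line(wp(.010,.116),RT,rate=.08);rep('p1')
    servo_line(wp(-.013,.116),RT,rate=.08);rep('p2')
    servo_line(wp(-.010,.150),RT,rate=.15);rep('up')
def look(n):
    im=snapshot('scene');cv2.imwrite(f'pics/{n}.png',cv2.resize(im[140:260,290:450],None,fx=4,fy=4)[:,:,::-1])
E
python3 - <<'E'
from h import *
stroke();look('s7')
E
```

```text
down 16.39 [ 0.5883 -0.1596  0.1158] [0.73 0.6  0.14]
p1 16.92 [ 0.5591 -0.1605  0.1164] [-0.02 -0.07 -0.24]
p2 17.35 [ 0.5365 -0.1615  0.1163] [-0.06  0.45  0.53]
up 17.73 [ 0.5396 -0.1615  0.1503] [ 0.75  0.81 -1.14]
```

View pics/s7.png

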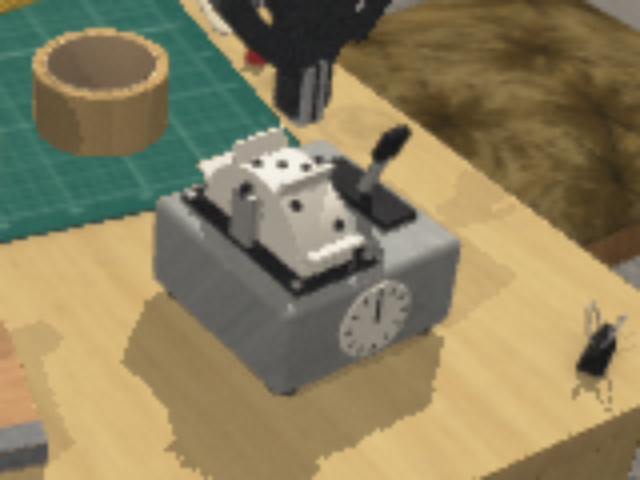

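Three dots are on top now and two are in front. Two more strokes to go.

```bash
python3 - <<'E'
from h import *
stroke();look('s8')
stroke()
servo_line(wp(-.06,.22),RT,rate=.2);o=rep('back')
look('s9')
cv2.imwrite('pics/w9.png',snapshot('wrist')[:,:,::-1])
cv2.imwrite('pics/t9.png',cv2.resize(snapshot('top')[165:285,220:420],None,fx=4,fy=4)[:,:,::-1])
E
```

```text
down 18.67 [ 0.5882 -0.1596  0.1158] [ 0.05  0.25 -0.05]
p1 19.19 [ 0.5591 -0.1605  0.1163] [ 0.05  0.89 -1.05]
p2 19.62 [ 0.5365 -0.1614  0.1163] [0.35 0.1  1.24]
up 20.0 [ 0.5396 -0.1615  0.1502] [-0.38 -0.5  -0.86]
down 20.94 [ 0.5883 -0.1596  0.1158] [-0.08 -0.19  0.25]
p1 21.47 [ 0.5592 -0.1605  0.1163] [ 0.74  0.84 -0.36]
p2 21.9 [ 0.5365 -0.1615  0.1163] [-0.33 -0.07  1.43]
up 22.27 [ 0.5396 -0.1614  0.1503] [-0.37  0.69 -0.15]
back 22.86 [ 0.489  -0.1622  0.2191] [ 0.06 -0.28  0.12]
```

View pics/s9.png

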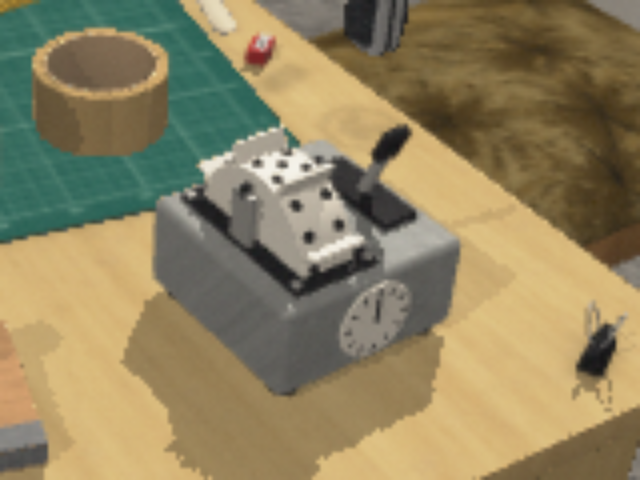

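View pics/w9.png

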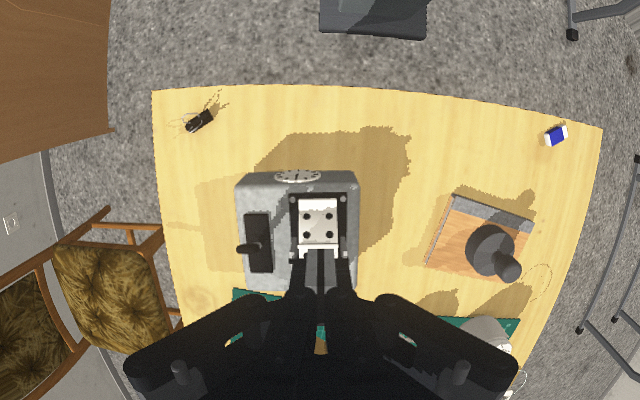

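View pics/t9.png

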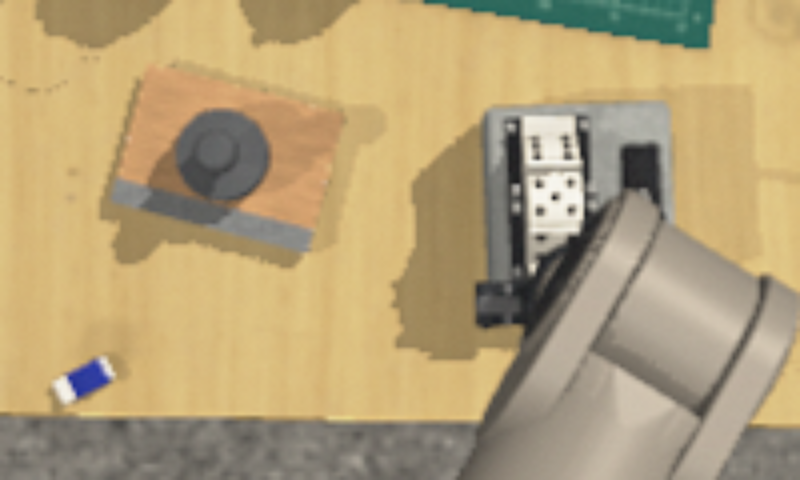

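View pics/s8.png

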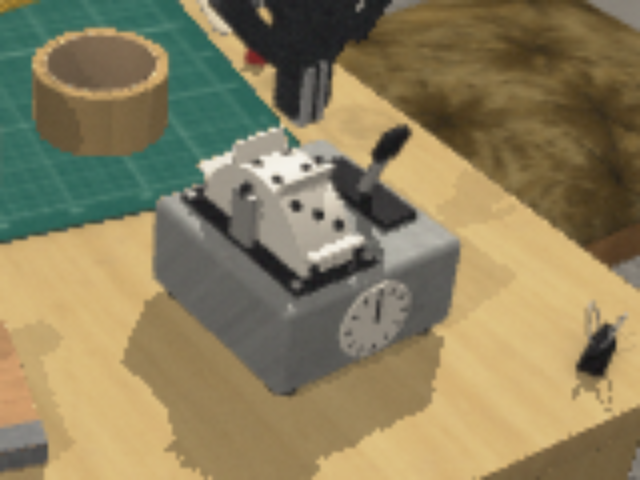

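Five dots are centred on top, the weight stands on the pad and the lever is still in front. Now I'll push the lever, watching the force near the stop.

```bash
python3 - <<'E'
from h import *
ey=np.array([-np.sin(YAW),np.cos(YAW)]);L=np.array([.5507,-.181])-.043*ey
lp=lambda dx,z:[*(L+dx*ex),z]
move_to(lp(-.065,.17),RT)
servo_line(lp(-.065,.108),RT,rate=.12);rep('down')
servo_line(lp(-.005,.108),RT,rate=.08);rep('push')
d=-.003
while d<=.016:
    servo_line(lp(d,.108),RT,rate=.03);o=rep(d)
    if o['force'][0]<-12: break
    d+=.002
look('s10')
servo_line(lp(d-.02,.112),RT,rate=.1)
servo_line(lp(d-.05,.20),RT,rate=.2);rep('off')
look('s11')
cv2.imwrite('pics/w11.png',snapshot('wrist')[:,:,::-1])
E
```

```text
down 24.09 [ 0.4881 -0.2261  0.1087] [ 0.87 -0.53 -0.46]
push 24.99 [ 0.5472 -0.2243  0.108 ] [0.34 0.8  0.53]
-0.003 25.24 [ 0.5489 -0.2243  0.108 ] [ 0.1  -1.5  -1.01]
-0.001 25.49 [ 0.5508 -0.2241  0.1078] [-1.12 -0.08 -0.15]
0.001 25.74 [ 0.5533 -0.2239  0.1079] [-0.75  0.04  0.44]
0.003 25.99 [ 0.5556 -0.2237  0.108 ] [-1.01 -0.25  0.4 ]
0.005 26.24 [ 0.5576 -0.2237  0.1081] [-1.52 -0.13 -0.72]
0.007 26.49 [ 0.5595 -0.2237  0.1081] [-0.06 -0.35  0.56]
0.009000000000000001 26.74 [ 0.561  -0.2238  0.108 ] [-3.07 -1.   -0.11]
0.011000000000000001 26.99 [ 0.5612 -0.2238  0.1079] [-4.86 -0.23  2.45]
0.013000000000000001 27.24 [ 0.5614 -0.2238  0.1078] [-8.65  1.19  3.93]
0.015000000000000001 27.49 [ 0.5616 -0.2238  0.1077] [-13.05   0.88   8.23]
off 28.51 [ 0.5177 -0.2244  0.1994] [ 0.16  0.57 -0.72]
```

View pics/s11.png

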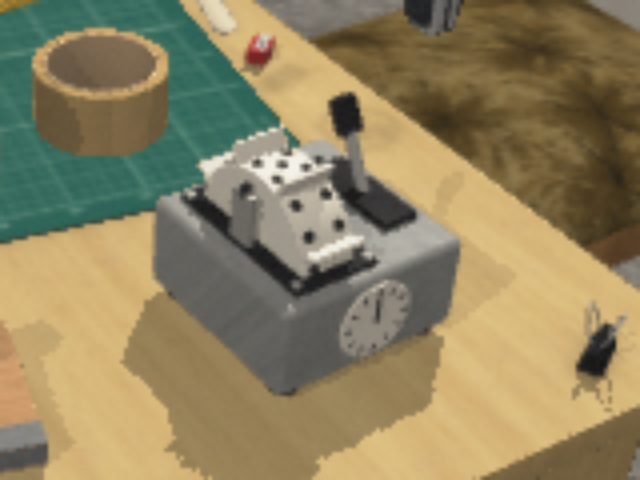

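View pics/w11.png

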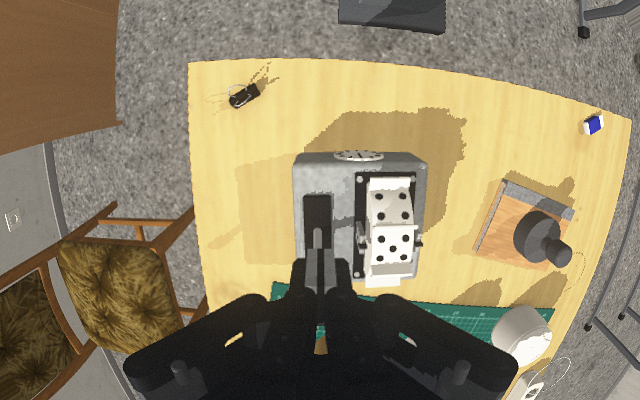

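```bash
python3 - <<'E'
from h import *
t=onz('scene',290+347/4,140+96/4,.123);print('tip',t)
for a in (.3,.4,.5):
    E=camera_params('scene')
    P=np.array([.552+.058*np.sin(a),-.224,.072+.058*np.cos(a),1]);q=E['extrinsics']@P
    print(a,((E['fx']*q[0]/q[2]+E['cx']-290)*4,(E['fy']*q[1]/q[2]+E['cy']-140)*4))
o=rep('end')
sign_off()
E
```

```text
tip [ 0.57804718 -0.22520073  0.123     ]
0.3 (np.float64(355.3186777158828), np.float64(97.1468876667484))
0.4 (np.float64(349.30746180880806), np.float64(95.71881515604605))
0.5 (np.float64(343.5053230163933), np.float64(95.27076553469806))
end 28.61 [ 0.517  -0.224   0.1981] [-0.55  0.12 -0.18]
the job is handed in; nothing more can be done
```

The weight stands on the sketch pad, the wheel shows five and the start lever is at the back. I handed the job in at 28.6 s of the allowed 67 s. The sign-off gives no verdict, so what follows rests on my own checks.

- **Weight:** I gripped it by the knob, lowered it in 1.5 mm steps until it touched (under about 10 N), and released it. In the wrist picture it stands upright about 4 mm from the pad's centre. The later pictures show it still standing there, and the pad does not appear to have moved.
- **Wheel:** At the start it looked as if it was resting between one and two dots, which doesn't fit the task's description of clicks. Four fingertip strokes took it to two, three, four and five. Pictures before and after the lever push show five dots centred on top.
- **Lever:** I pushed it only after both of those were done. At the stop it barely moved further while the force rose to about 13 N. In the scene view its tip sits at about 0.44 rad of backward lean, nominally 0.94 rad of travel (0.85 needed). The 2–3 mm uncertainty in where the pivot is could shift that by about 0.05 rad.
- **Rest of the table:** The gripper was lifted clear of everything before handing in. I touched none of the other objects, and they look unmoved in the last pictures.

One measurement disagreed: the wrist camera placed the weight's knob about 5 mm nearer the robot than the top and scene cameras did. I aimed between the two, and the grasp and placement were not affected.

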